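# Load and close the desiccator

### The job

Get the desiccator ready for the weighing bottles: stand the metal desiccant canister on the floor of the open base, lay the perforated plate level on the ledge above it, stand the tall and the low weighing bottle upright on the plate without touching each other, and then close it with the lid, lying flat and centred on the base's rim. The bottles and the lid break easily, so keep them upright and set them down rather than letting them drop, and do not disturb the other things on the bench.

Things in the scene. Friction and masses are not known exactly. Their poses are not given: they have to be found in the camera images.
- base: Open desiccator base, a round grey plastic bowl with a black rubber gasket line on its rim, fixed to the bench. 70 mm high; rim flange of outer diameter 172 mm, its flat top at z = 70 mm. The mouth is 140 mm across (radius 70 mm) down to a flat ring-shaped ledge at z = 44 mm; inside the ledge lies the lower chamber, 112 mm across, with its floor at z = 8 mm. Origin: centre of the underside, on the bench; z up.
- plate: Perforated round stainless-steel plate, 128 mm across and 4 mm thick, about 0.28 kg, with a lifting stem in its centre: 8 mm thick rod with a dark cylindrical grip, 16 mm across, from 33 to 46 mm above the plate's underside (the top). Lies flat on the bench, stem up. Origin: centre of its underside; z up along the stem.
- lid: Clear domed desiccator lid with a black knob on top, about 0.36 kg. Flange 172 mm across and 6 mm thick; dome 146 mm across, rounded in towards its top at 72 mm; hollow inside to 62 mm or more within 50 mm of the axis. The knob is a cylinder 30 mm across from 82 to 102 mm above the flange's underside, on a thinner neck. Stands on the bench on its flange. Origin: centre of the flange's underside; z up through the knob.
- canister: Desiccant canister, a closed plain aluminium can with a perforated top, 42 mm across, 32 mm high, about 60 g, standing upright. Origin: centre of its underside; z up.
- tall_bottle: Tall weighing bottle: narrow clear glass cylinder with a frosted flat stopper, 30 mm across and 56 mm high, with a small round button on top that ends 69 mm above its foot. Stopper fixed; 45 g. Stands upright. Origin: centre of its underside; z up.
- low_bottle: Low weighing bottle: wide clear glass cylinder with a frosted flat stopper, 40 mm across and 30 mm high, with a small round button on top that ends 43 mm above its foot. Stopper fixed; 45 g. Stands upright. Origin: centre of its underside; z up.
- media_bottle: Bystander: small glass laboratory bottle with a blue screw cap, 50 mm across, 85 mm high, loose. To be left alone. Origin: centre of its underside.
- wash_bottle: Bystander: white wash bottle with an orange cap and bent spout, 60 mm across, 160 mm high with the spout, which reaches 53 mm out along its x; loose. To be left alone. Origin: centre of its underside.
- tube_rack: Bystander: white rack of capped tubes, 60 mm along its x, 160 mm along its y, 78 mm high, loose. To be left alone. Origin: centre of its underside.
- beaker: Bystander: empty glass beaker, 54 mm across, 67 mm high, loose. To be left alone. Origin: centre of its underside.
Not all that is in view belongs to the job. Leave any blue or brown look-alike of the low_bottle alone.

How it is judged:
On the way, in this order (a step that is already met when the one before it is completed fails the run):
1. the canister stands on the floor of the base (horizontal distance between canister and base below 0.035 m and z of canister in the frame of base between 0.004 and 0.014 m and angle between canister's own z axis and vertical below 0.12 rad and linear speed of canister below 0.05 m/s), for 0.2 s.
2. the plate lies level on the ledge, over the canister (horizontal distance between canister and base below 0.035 m and z of canister in the frame of base between 0.004 and 0.014 m and angle between canister's own z axis and vertical below 0.12 rad and horizontal distance between plate and base below 0.01 m and z of plate in the frame of base between 0.04 and 0.049 m and angle between plate's own z axis and vertical below 0.06 rad and linear speed of plate below 0.05 m/s), for 0.2 s.
3. both weighing bottles stand upright on the plate, clear of each other (horizontal distance between plate and base below 0.01 m and z of plate in the frame of base between 0.04 and 0.049 m and angle between plate's own z axis and vertical below 0.06 rad and horizontal distance between tall_bottle and plate below 0.054 m and z of tall_bottle in the frame of plate between 0.001 and 0.008 m and angle between each of tall_bottle, low_bottle's own z axis and vertical below 0.08 rad and horizontal distance between low_bottle and plate below 0.05 m and z of low_bottle in the frame of plate between 0.001 and 0.008 m and horizontal distance between tall_bottle and low_bottle above 0.036 m and linear speed of each of tall_bottle, low_bottle below 0.05 m/s), for 0.2 s.
At the end, for the whole second after the job is handed in: Canister upright on the base's floor; plate on the ledge, level to 3.5 deg, centred to 10 mm; both bottles upright (4.5 deg) on the plate, centres over 36 mm apart; lid flat on the rim (2.3 deg), centred to 8 mm; all at rest (horizontal distance between canister and base below 0.035 m and z of canister in the frame of base between 0.004 and 0.014 m and angle between canister's own z axis and vertical below 0.12 rad and horizontal distance between plate and base below 0.01 m and z of plate in the frame of base between 0.04 and 0.049 m and angle between plate's own z axis and vertical below 0.06 rad and horizontal distance between tall_bottle and plate below 0.054 m and z of tall_bottle in the frame of plate between 0.001 and 0.008 m and angle between each of tall_bottle, low_bottle's own z axis and vertical below 0.08 rad and horizontal distance between low_bottle and plate below 0.05 m and z of low_bottle in the frame of plate between 0.001 and 0.008 m and horizontal distance between tall_bottle and low_bottle above 0.036 m and horizontal distance between lid and base below 0.008 m and z of lid in the frame of base between 0.066 and 0.075 m and angle between lid's own z axis and vertical below 0.04 rad and linear speed of each of canister, plate, tall_bottle, low_bottle, lid below 0.02 m/s); the robot touches nothing.
It fails at once if a weighing bottle is knocked over (tilted by more than 45 degrees) (angle between any of tall_bottle, low_bottle's own z axis and vertical above 0.785 rad).
It fails at once if the lid is tipped over (by more than 45 degrees) (angle between lid's own z axis and vertical above 0.785 rad).
It fails at once if a weighing bottle or the lid is dropped into or onto the base (arrives faster than 0.6 m/s, a fall of about 2 cm) ((horizontal distance between tall_bottle and base below 0.06 m and z of tall_bottle in the frame of base between 0.02 and 0.1 m and linear speed of tall_bottle above 0.6 m/s) or (horizontal distance between low_bottle and base below 0.06 m and z of low_bottle in the frame of base between 0.02 and 0.1 m and linear speed of low_bottle above 0.6 m/s) or (horizontal distance between lid and base below 0.05 m and z of lid in the frame of base between 0.02 and 0.1 m and linear speed of lid above 0.6 m/s)).
It fails at once if another thing on the bench is pushed away by more than 30 mm or knocked over (distance of any of media_bottle, wash_bottle, tube_rack, beaker from where it was at the start of the episode above 0.03 m or angle between any of media_bottle, wash_bottle, tube_rack, beaker's own z axis and vertical above 0.5 rad).
It also fails if it takes over 118 s, if anything falls off the work surface, if the arm or the gripper's body presses on something with over 40 N, if the wrist force passes 120 N, or if a joint passes its speed limit or range.

### The arm

A 6-joint arm with a two-finger parallel gripper is mounted at the origin on the work surface. World frame = base frame: x ahead of the robot, y to its left, z up, the work surface at z = 0. Lengths are in m, angles in rad, forces in N, time in s.
With the tool pointing down it reaches from about 0.25 to 0.725 m from the base axis. Payload 4 kg.
Tool frame: the origin (TCP) lies on the centre line of the jaws, within the pads' length; the fingertips stand ahead of it and the grasp point (between the pads) lies 11 mm behind it (bot.tip_extent is the z of the fingertips in the tool frame, in m); z points along the fingers, y is the direction in which the jaws open and shut (so a half turn about z gives the same grasp; the last joint's range is limited). The gripper opens to 85 mm and grips with 20 to 120 N. Pads are 22 mm wide; open, the fingers measure 114 mm over their backs; the gripper's body (76 mm by 85 mm) begins 54 mm behind the grasp point. The pads swing forward as they close: fully open they stand 13 mm farther back than shut.
Start: joints at [1.257, 0.241, 0.005, 1.335, 0, 1.571], TCP at [0.154, 0.476, 0.239] pointing down, gripper open.
Joint ranges: [-2.72, 2.72], [-1.05, 1.87], [-1.09, 1.28], [-1.99, 2.15], [-1.42, 1.44], [-3.14, 3.14]. Speed limits (rad/s): [2.79, 2.79, 3.14, 3.14, 3.14, 3.14].

### API

Orientations are given as a unit quaternion [x, y, z, w].
In Python, from workcell import bot gives the robot as it stands.
- The arm moves only by the shell command python3 -m jog 'ROWS'. ROWS is JSON, a list that holds one entry, the list of rows, each a list of 7 numbers: the shift along the world's x, y, z in m, then the turn, a rotation vector about the world's x, y, z in degrees, then the closure in counts, from 0 (fully open) to 255 (shut). In form: [[[tx, ty, tz, ax, ay, az, fingers], ...]]. A call has 1 to 10 rows; each row is the pose to reach, as a shift and turn from the pose commanded when the call began; what a row does not reach only later rows make up. A row lasts 1/12 s, in which the tool goes at most 41.7 mm and 7.16 degrees, less where a joint would pass 70% of its speed; a pose out of reach is approached as far as the arm can. A call with a gripper value outside its range is refused whole. The fingers move at their own pace and stop on an object; the grip force is fixed at half the most. Time passes only in rows, so rows that repeat a pose let the fingers close. It gives the time, the measured TCP pose, the force and the opening at its end, in the units of the state.
- bot.get_obs(): the state, without advancing time (a new reading comes with each control period).
- bot.camera(name): name is "scene" or "side" or "wrist"; returns the picture (384x512x3 uint8, blue, green, red); there is no depth.
- bot.camera_model(name): a dict with "K" (3x3 intrinsics, pixels), "k1" (the pictures are not rectified: a ray, as slopes to the right and down, at radius r is drawn at 1 + k1 r^2 times it, then the intrinsics apply), "T" (4x4, takes a point from camera to world coordinates). Camera axes: x right, y down, z forward; pixel columns grow to the right and rows downward; lengths in m; the calibration is good to about 2 mm. A picture is of the moment at which its call begins: read the wrist's pose just before it. camera_model takes no time and is no camera call; for the wrist camera it gives the pose at the moment of the call.
- bot.job_done(): hands the job in, once; it reports no verdict.
The state is a dict: "clock": time; "joint_pos": joint angles; "joint_vel": joint speeds; "tau": joint torques, N m; "eef_pos": TCP position; "tool_rot": TCP orientation; "ft_force": force on the tool from outside, world axes, zero at the start; "ft_torque": the same for the moment, N m; "grip_width": finger opening in m.
Only numpy, scipy, OpenCV 4.12 (cv2) and the standard library are available. Lean on these libraries where they do the work, as an engineer would, in place of code of your own. Each camera call takes 0.05 s, during which the arm holds its last target. There are 200 camera calls.

## Working session

There is one attempt and no reset: what is moved stays moved. The work goes in short steps, Python scripts to look and compute and a shell command to move; the robot and the scene stay as the last step left them, time stands still between calls to the robot, and variables do not carry over. Pictures are saved under pics/ and viewed, about 12 in all and at most 16, crops included, and the job is handed in when it is done.

```bash
ls; mkdir -p pics; python3 - <<'E'
from workcell import bot
import cv2,numpy as np
o=bot.get_obs();print({k:np.round(v,3) for k,v in o.items()},bot.tip_extent)
for n in("scene","side","wrist"):
    m=bot.camera_model(n);print(n,np.round(m["K"],1).tolist(),m["k1"],np.round(m["T"],3).tolist())
    cv2.imwrite(f"pics/{n}0.png",bot.camera(n))
E
```

```text
pics
{'clock': np.float64(0.0), 'joint_pos': array([1.257, 0.241, 0.004, 1.335, 0.   , 1.571]), 'joint_vel': array([-0.   ,  0.001, -0.001, -0.   , -0.001,  0.001]), 'tau': array([-0.0000e+00, -3.7232e+01,  2.5241e+01,  1.7000e-02, -0.0000e+00,
       -0.0000e+00]), 'eef_pos': array([0.154, 0.475, 0.238]), 'tool_rot': array([ 0.156,  0.988, -0.001, -0.   ]), 'ft_force': array([-0.212,  0.455,  0.816]), 'ft_torque': array([-0.026,  0.059, -0.059]), 'grip_width': np.float64(0.085)} 0.008
scene [[418.4, 0.0, 254.4], [0.0, 418.4, 196.8], [0.0, 0.0, 1.0]] -0.14113752239387464 [[0.276, 0.756, -0.594, 1.184], [0.961, -0.217, 0.171, -0.149], [0.0, -0.618, -0.786, 0.788], [0.0, 0.0, 0.0, 1.0]]
side [[427.6, 0.0, 260.3], [0.0, 427.6, 184.8], [0.0, 0.0, 1.0]] -0.159001403365613 [[0.962, -0.141, 0.234, 0.401], [-0.273, -0.55, 0.789, -0.769], [0.018, -0.823, -0.568, 0.612], [0.0, 0.0, 0.0, 1.0]]
wrist [[321.7, 0.0, 255.2], [0.0, 321.7, 190.3], [0.0, 0.0, 1.0]] 0.004665503945059878 [[0.31, 0.913, 0.264, 0.087], [0.951, -0.297, -0.088, 0.498], [-0.002, 0.279, -0.96, 0.373], [0.0, 0.0, 0.0, 1.0]]
```

View pics/scene0.png

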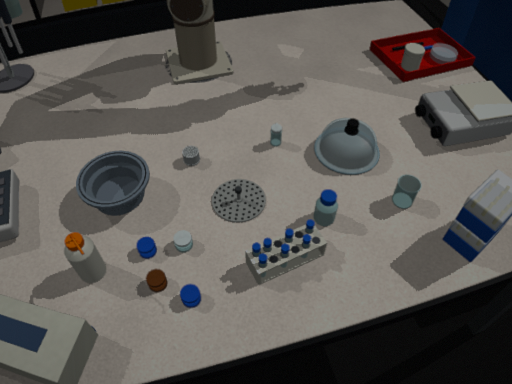

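View pics/side0.png

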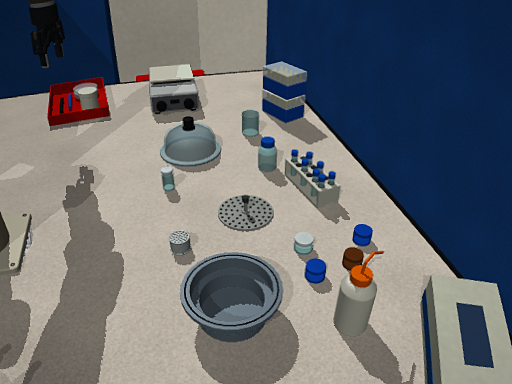

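The low-bottle candidates in the scene view are clear at (183,242), blue at (147,247) and (190,295), and brown at (157,281). The clear one fits, since the task rules out blue and brown. I'll confirm it in enlarged crops.

```bash
cat >h.py <<'E'
from workcell import bot
import cv2,numpy as np
def ray(m,u,v):
    K=np.array(m["K"]);T=np.array(m["T"]);d=np.array([(u-K[0,2])/K[0,0],(v-K[1,2])/K[1,1]])
    s=d.copy()
    for _ in range(20): s=d/(1+m["k1"]*(s@s))
    return T[:3,3],T[:3,:3]@np.array([*s,1.])
def onz(m,u,v,z):
    o,d=ray(m,u,v);return o+d*(z-o[2])/d[2]
def proj(m,P):
    T=np.array(m["T"]);K=np.array(m["K"]);p=(np.atleast_2d(P)-T[:3,3])@T[:3,:3];s=p[:,:2]/p[:,2:]
    s=s*(1+m["k1"]*(s**2).sum(1,keepdims=True));return s@K[:2,:2].T+K[:2,2]
def ring(c,r,z,n=90):
    a=np.linspace(0,2*np.pi,n);return np.c_[c[0]+r*np.cos(a),c[1]+r*np.sin(a),0*a+z]
def crop(img,x,y,w,h,s,f,m=None,rings=()):
    c=cv2.resize(img[y:y+h,x:x+w],None,fx=s,fy=s,interpolation=cv2.INTER_CUBIC)
    for R in rings:
        q=((proj(m,ring(*R))-[x,y]+.5)*s-.5).round().astype(np.int32)
        cv2.polylines(c,[q],True,(0,0,255),1)
    cv2.imwrite("pics/"+f,c)
E
python3 - <<'E'
from h import *
a=cv2.imread("pics/scene0.png");b=cv2.imread("pics/side0.png")
crop(a,72,110,320,200,2.5,"sc1.png");crop(b,150,110,240,230,2.6,"si1.png")
E
```

```text
(no output)
```

View pics/sc1.png

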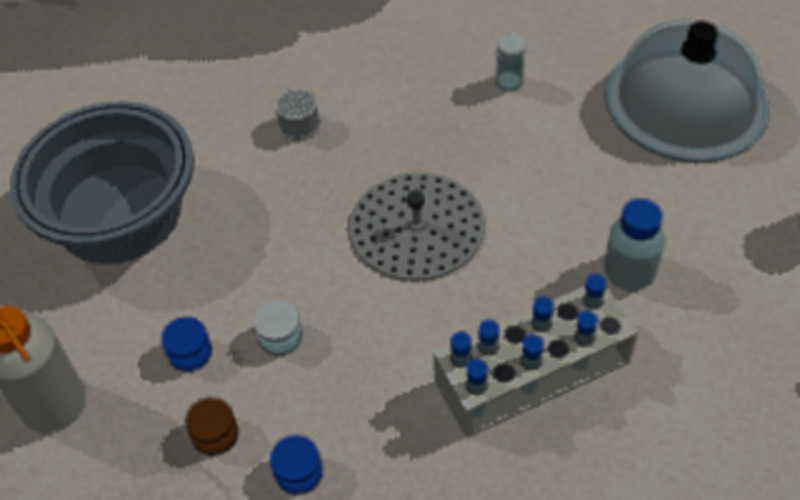

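View pics/si1.png

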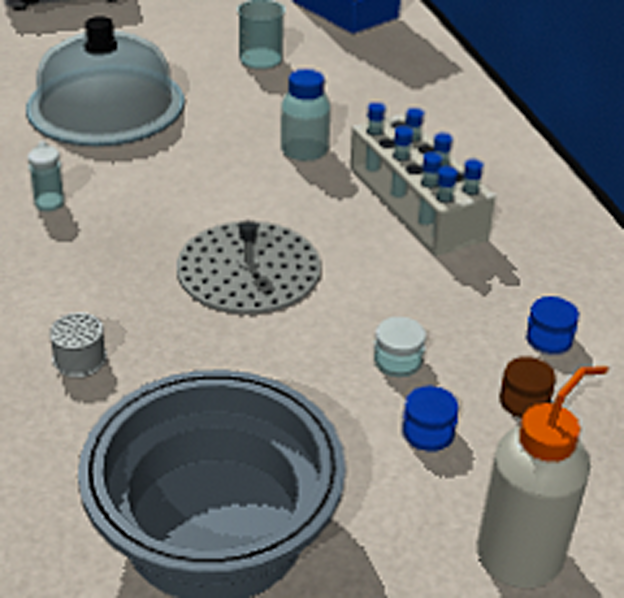

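Clear low bottle confirmed at scene crop (278,327). The other objects in that crop are base (103,173), canister (298,112), tall bottle (510,62), plate (417,225) and lid (687,90).

```bash
python3 - <<'E'
from h import *
from scipy.optimize import least_squares
S=bot.camera_model("scene");D=bot.camera_model("side")
sc=lambda x,y:(72+(x+.5)/2.5-.5,110+(y+.5)/2.5-.5); sd=lambda x,y:(150+(x+.5)/2.6-.5,110+(y+.5)/2.6-.5)
# L,R,T,B (None skip)
I={"base":(.086,.07,(11,195,103,243),(80,345,369,576)),
"lid":(.086,.003,(604,769,None,158),(27,185,None,143)),
"plate":(.064,.003,(347,486,173,277),(176,321,221,311)),
"can":(.021,.032,(277,319,90,None),(51,104,314,None)),
"canfoot":(.021,.0,(277,319,None,139),(51,104,None,376)),
"tall":(.015,.0,(496,524,None,89),(33,64,None,209)),
"low":(.020,.0,(257,301,None,353),(376,424,None,373)),
"media":(.025,.0,(606,661,None,288),(281,330,None,160)),
"wash":(.030,.0,(None,85,None,432),(478,565,None,586)),
}
for k,(r,z,a,b) in I.items():
    out=[]
    def f(p,which):
        e=[]
        for m,bb,fn in ((S,a,sc),(D,b,sd)):
            if m is S and which==1 or m is D and which==0: continue
            q=proj(m,ring(p,r,z)); l,t=q.min(0);R,B=q.max(0)
            for val,g,ax in zip((l,R,t,B),bb,(0,0,1,1)):
                if g is not None:e.append(val-fn(g,g)[ax])
        return e
    for w in (0,1,2):
        s=least_squares(f,[.4,.0],args=(w,),kwargs={} ,x_scale=.01,diff_step=1e-3);out.append(np.round(s.x,4))
    print(k,*out,np.round(f(s.x,2),1))
print("knob",onz(S,*sc(703,31),.102),onz(D,*sd(100,25),.102))
print("stem",onz(S,*sc(416,197),.046),onz(D,*sd(248,229),.046))
print("stemfoot",onz(S,*sc(417,226),.004),onz(D,*sd(249,266),.004))
print("tallbtn",onz(S,*sc(512,40),.069),onz(D,*sd(43,150),.069))
print("rack top corners",[onz(S,*sc(*p),.05)[:2].round(3) for p in((434,352),(597,275),(637,333),(470,397))])
E
```

```text
base [ 0.4964 -0.291 ] [ 0.4962 -0.2945] [ 0.4962 -0.2929] [-0.8 -0.8 -0.2  0.4 -0.9  0.6  0.  -1.5]
lid [0.502  0.3007] [0.5089 0.3012] [0.5067 0.2992] [ 0.8 -0.4  1.5 -0.5 -0.8  0.5]
plate [ 0.5863 -0.0168] [ 0.5901 -0.0165] [ 0.5886 -0.0169] [ 1.  -0.7  0.2  1.3 -0.5 -0.6  0.3  0.2]
can [ 0.429  -0.0986] [ 0.4304 -0.1025] [ 0.4304 -0.0997] [-0.2 -0.4  0.5 -0.3 -0.  -0.9]
canfoot [ 0.4246 -0.1016] [ 0.428  -0.0974] [ 0.4272 -0.1006] [ 0.8  0.2  0.6 -0.1 -0.2  1.2]
tall [0.4225 0.1296] [0.4283 0.1312] [0.427  0.1289] [ 0.3  0.3  1.2 -0.5 -0.4  0.6]
low [ 0.6707 -0.1651] [ 0.6796 -0.1602] [ 0.6761 -0.1647] [ 0.4  0.8  2.  -1.1 -0.5  1.8]
media [0.6885 0.1646] [0.696  0.1621] [0.6934 0.1626] [ 0.2 -0.2  2.  -0.8 -1.1  0. ]
wash [ 0.6851 -0.3696] [ 0.6922 -0.364 ] [ 0.69   -0.3668] [ 1.5  1.7 -0.8 -0.3  1.6]
knob [0.50765037 0.29803063 0.102     ] [0.50753065 0.28926209 0.102     ]
stem [ 0.58980984 -0.01680553  0.046     ] [ 0.58808101 -0.02277564  0.046     ]
stemfoot [ 0.59082043 -0.01740795  0.004     ] [ 0.58933515 -0.0209754   0.004     ]
tallbtn [0.43571897 0.12461783 0.069     ] [0.4283598 0.1115156 0.069    ]
rack top corners [array([ 0.755, -0.045]), array([0.72 , 0.111]), array([0.785, 0.122]), array([ 0.803, -0.028])]
```

Positions agree to about 3 mm between the two views. I'll hover over the canister and check from near.

```bash
python3 -m jog '[[[0.276,-0.576,-0.07,0,0,0,0],[0.276,-0.576,-0.07,0,0,0,0],[0.276,-0.576,-0.07,0,0,0,0],[0.276,-0.576,-0.07,0,0,0,0],[0.276,-0.576,-0.07,0,0,0,0],[0.276,-0.576,-0.07,0,0,0,0],[0.276,-0.576,-0.07,0,0,0,0],[0.276,-0.576,-0.07,0,0,0,0],[0.276,-0.576,-0.07,0,0,0,0],[0.276,-0.576,-0.07,0,0,0,0]]]'; python3 - <<'E'
from workcell import bot
print(bot.get_obs()["joint_pos"].round(3))
E
```

```text
clock: 0.98
eef_pos: [0.3335, 0.1001, 0.1938]
tool_rot: [0.156, 0.988, 0.0, 0.0]
ft_force: [0.5, -0.5, 0.4]
grip_width: 0.0856
[ 0.292 -0.033 -0.428  1.176  0.     0.605]
```

```bash
python3 -m jog '[[[0.0965,-0.2,-0.024,0,0,0,0],[0.0965,-0.2,-0.024,0,0,0,0],[0.0965,-0.2,-0.024,0,0,0,0],[0.0965,-0.2,-0.024,0,0,0,0],[0.0965,-0.2,-0.024,0,0,0,0],[0.0965,-0.2,-0.024,0,0,0,0],[0.0965,-0.2,-0.024,0,0,0,0],[0.0965,-0.2,-0.024,0,0,0,0]]]'; python3 - <<'E'
from h import *
m=bot.camera_model("wrist");a=bot.camera("wrist");print(bot.get_obs()["eef_pos"],bot.get_obs()["joint_pos"].round(3))
crop(a,0,0,512,384,1.5,"w1.png",m,[((.430,-.1),.021,.032),((.43,-.1),.021,0)])
E
```

```text
clock: 1.65
eef_pos: [0.4292, -0.0984, 0.1693]
tool_rot: [0.157, 0.988, 0.0, -0.001]
ft_force: [-0.4, -0.0, 0.2]
grip_width: 0.0853
[ 0.42898471 -0.09754173  0.16945172] [-0.224  0.17  -0.273  1.13   0.     0.09 ]
```

View pics/w1.png

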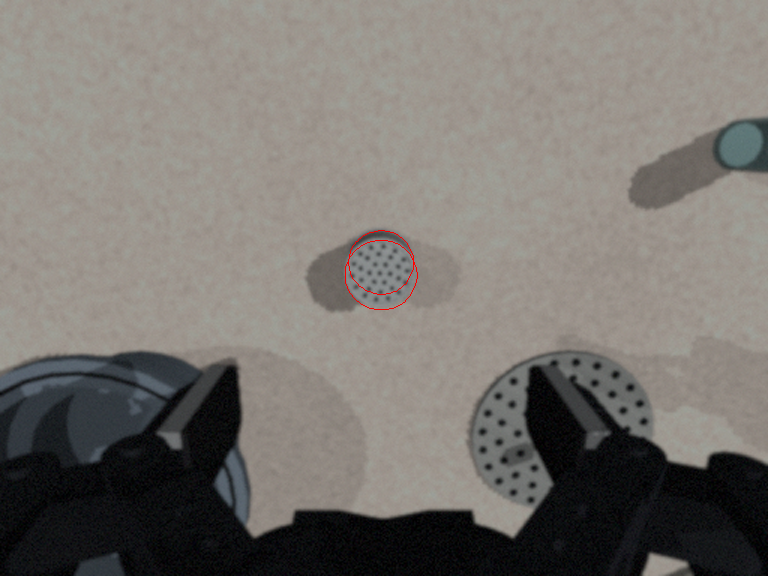

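The wrist view shows the canister top at (381,268), on the predicted rings to within about 1 mm. Descending to grip it.

```bash
python3 -m jog '[[[0.001,-0.002,-0.04,0,0,0,0],[0.001,-0.002,-0.08,0,0,0,0],[0.001,-0.002,-0.12,0,0,0,0],[0.001,-0.002,-0.145,0,0,0,0],[0.001,-0.002,-0.156,0,0,0,0],[0.001,-0.002,-0.156,0,0,0,0],[0.001,-0.002,-0.156,0,0,0,0]]]'; python3 -m jog '[[[0,0,0,0,0,0,255],[0,0,0,0,0,0,255],[0,0,0,0,0,0,255],[0,0,0,0,0,0,255],[0,0,0,0,0,0,255],[0,0,0,0,0,0,255],[0,0,0,0,0,0,255],[0,0,0,0,0,0,255],[0,0,0,0,0,0,255],[0,0,0,0,0,0,255]]]';python3 -c "
from workcell import bot
print(bot.tip_extent)"
```

```text
clock: 2.28
eef_pos: [0.43, -0.0985, 0.0139]
tool_rot: [0.155, 0.988, 0.0, -0.001]
ft_force: [1.0, -0.7, -0.8]
grip_width: 0.0854
clock: 3.12
eef_pos: [0.432, -0.1001, 0.0154]
tool_rot: [0.156, 0.988, 0.0, 0.001]
ft_force: [-1.0, 1.2, 7.0]
grip_width: 0.0403
0.008
```

Gripped at 40 mm. At this width the tips are just touching the bench. Lift, carry to the base centre and lower.

```bash
python3 -m jog '[[[0,0,0.03,0,0,0,255],[0,0,0.07,0,0,0,255],[0,0,0.105,0,0,0,255],[0.014,-0.04,0.105,0,0,0,255],[0.028,-0.08,0.105,0,0,0,255],[0.041,-0.12,0.105,0,0,0,255],[0.053,-0.16,0.105,0,0,0,255],[0.064,-0.193,0.105,0,0,0,255],[0.064,-0.193,0.105,0,0,0,255],[0.064,-0.193,0.105,0,0,0,255]]]'; python3 - <<'E'
from h import *
m=bot.camera_model("side");a=bot.camera("side");print(bot.get_obs()["eef_pos"],bot.get_obs()["joint_pos"].round(3))
crop(a,150,110,200,230,2.6,"s2.png",m,[((.4962,-.2929),.086,.07),((.4962,-.2929),.056,.044)])
E
```

```text
clock: 3.95
eef_pos: [0.4948, -0.2949, 0.1186]
tool_rot: [0.158, 0.987, 0.0, 0.0]
ft_force: [-0.5, 0.7, -0.3]
grip_width: 0.0401
[ 0.49423077 -0.29337089  0.11854752] [-0.536  0.464  0.005  1.113  0.    -0.22 ]
```

View pics/s2.png

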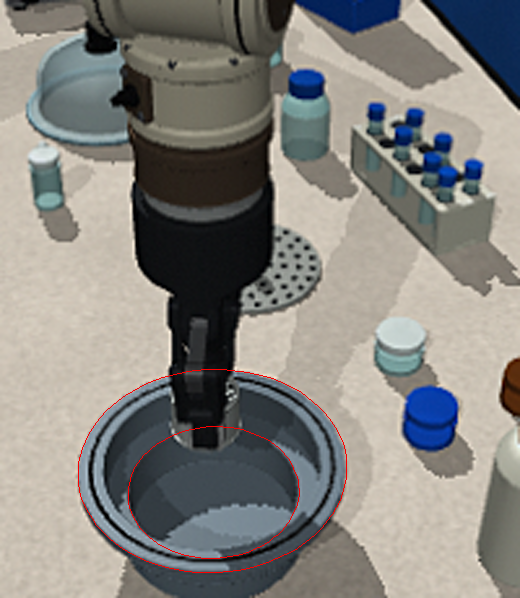

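The canister is held over the chamber and the base ring overlay fits. Lower and release partially.

```bash
python3 -m jog '[[[0.001,0.001,-0.035,0,0,0,255],[0.001,0.001,-0.065,0,0,0,255],[0.001,0.001,-0.084,0,0,0,255],[0.001,0.001,-0.092,0,0,0,255],[0.001,0.001,-0.094,0,0,0,255],[0.001,0.001,-0.094,0,0,0,255]]]'; python3 -m jog '[[[0,0,0,0,0,0,80],[0,0,0,0,0,0,80],[0,0,0,0,0,0,80],[0,0,0,0,0,0,80],[0,0,0,0,0,0,80],[0,0,0.01,0,0,0,80],[0,0,0.05,0,0,0,80],[0,0,0.09,0,0,0,80],[0,0,0.13,0,0,0,80],[0,0,0.14,0,0,0,80]]]'; python3 - <<'E'
from workcell import bot
print(bot.get_obs()["eef_pos"],bot.get_obs()["grip_width"])
E
```

```text
clock: 4.5
eef_pos: [0.4958, -0.2909, 0.0253]
tool_rot: [0.156, 0.988, 0.0, -0.0]
ft_force: [-1.1, 0.5, -0.7]
grip_width: 0.0399
clock: 5.33
eef_pos: [0.499, -0.2939, 0.1732]
tool_rot: [0.156, 0.988, -0.002, 0.006]
ft_force: [-0.0, -0.9, 0.6]
grip_width: 0.0584
[ 0.4990264  -0.29391805  0.17318178] 0.05840359646799781
```

```bash
python3 -m jog '[[[0.09,0.276,0,0,0,0,80],[0.09,0.276,0,0,0,0,80],[0.09,0.276,0,0,0,0,80],[0.09,0.276,0,0,0,0,80],[0.09,0.276,0,0,0,0,80],[0.09,0.276,0,0,0,0,80],[0.09,0.276,0,0,0,0,80],[0.09,0.276,0,0,0,0,80],[0.09,0.276,0,0,0,0,80],[0.09,0.276,0,0,0,0,80]]]'; python3 - <<'E'
from h import *
m=bot.camera_model("wrist");a=bot.camera("wrist");print(bot.get_obs()["eef_pos"],bot.get_obs()["joint_pos"].round(3))
crop(a,60,30,400,300,2,"w3.png",m,[((.589,-.018),.064,.004),((.589,-.018),.008,.046)])
crop(bot.camera("scene"),72,110,100,110,5,"sc3.png",bot.camera_model("scene"),[((.4955,-.293),.021,.04)])
E
```

```text
clock: 6.17
eef_pos: [0.5857, -0.0159, 0.1652]
tool_rot: [0.156, 0.988, -0.0, 0.0]
ft_force: [-0.3, -1.2, 0.4]
grip_width: 0.0586
[ 0.58551849 -0.01669054  0.16519516] [-0.028  0.449  0.109  1.231 -0.     0.286]
```

View pics/w3.png

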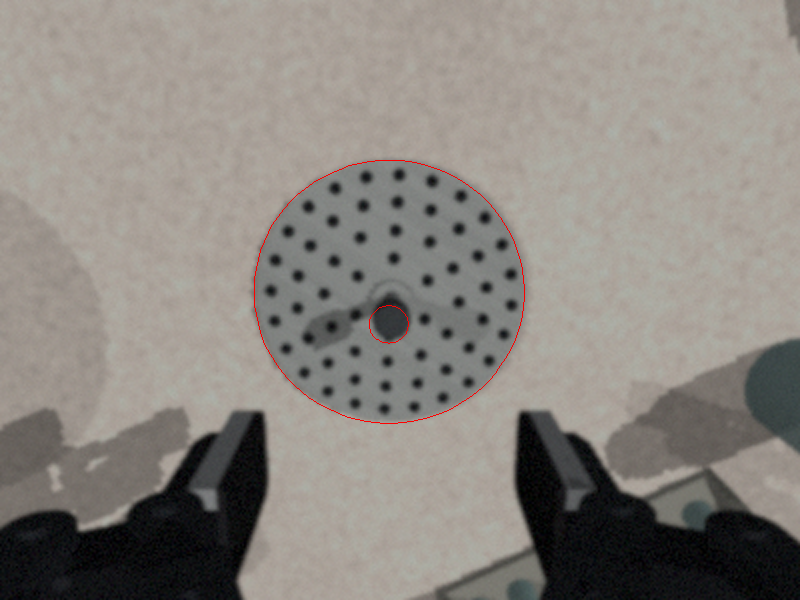

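View pics/sc3.png

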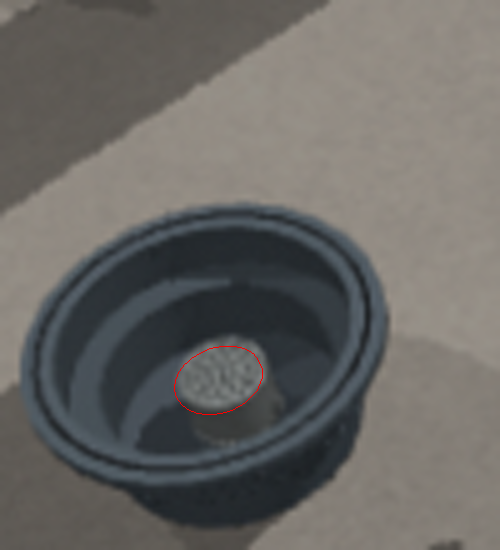

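```bash
python3 - <<'E'
from h import *
m=bot.camera_model("scene")
for c in [(.4955,-.293),(.4925,-.2905)]:
  for z in(.008,.04):
    q=((proj(m,ring(c,.021,z))-[72,110]+.5)*5-.5);print(c,z,q.min(0).round(),q.max(0).round(),q.mean(0).round())
E
```

```text
(0.4955, -0.293) 0.008 [192. 388.] [278. 456.] [235. 422.]
(0.4955, -0.293) 0.04 [174. 346.] [262. 414.] [218. 380.]
(0.4925, -0.2905) 0.008 [197. 383.] [282. 450.] [240. 416.]
(0.4925, -0.2905) 0.04 [179. 340.] [267. 408.] [223. 374.]
```

The canister top is at (223,372) in the crop. It stands upright near (0.4925,-0.2905), 4 mm off the base axis. The stem grip in the wrist view at (391,322) matches the estimate. Now gripping the plate's stem.

```bash
python3 -m jog '[[[0.003,-0.002,-0.04,0,0,0,80],[0.003,-0.002,-0.08,0,0,0,80],[0.003,-0.002,-0.115,0,0,0,80],[0.003,-0.002,-0.129,0,0,0,80],[0.003,-0.002,-0.129,0,0,0,80],[0.003,-0.002,-0.129,0,0,0,80]]]'; python3 -m jog '[[[0,0,0,0,0,0,255],[0,0,0,0,0,0,255],[0,0,0,0,0,0,255],[0,0,0,0,0,0,255],[0,0,0,0,0,0,255],[0,0,0,0,0,0,255],[0,0,0,0,0,0,255],[0,0,0,0,0,0,255],[0,0,0,0,0,0,255],[0,0,0.01,0,0,0,255]]]'; python3 -m jog '[[[0,0,0.04,0,0,0,255],[0,0,0.08,0,0,0,255],[0,0,0.1,0,0,0,255],[0,0,0.1,0,0,0,255]]]'
```

```text
clock: 6.77
eef_pos: [0.588, -0.0195, 0.0354]
tool_rot: [0.157, 0.988, -0.0, -0.001]
ft_force: [0.3, -0.2, -0.3]
grip_width: 0.0585
clock: 7.6
eef_pos: [0.5877, -0.0178, 0.0452]
tool_rot: [0.156, 0.988, -0.0, -0.001]
ft_force: [-1.2, 0.2, -3.2]
grip_width: 0.013
clock: 7.93
eef_pos: [0.5924, -0.0179, 0.1526]
tool_rot: [0.156, 0.988, 0.001, 0.006]
ft_force: [0.8, 0.0, -2.6]
grip_width: 0.0131
```

Plate is held; the force reads its weight, about 3 N. Carrying it over the base.

```bash
python3 -m jog '[[[-0.01,-0.03,0,0,0,0,255],[-0.02,-0.06,0,0,0,0,255],[-0.03,-0.09,0,0,0,0,255],[-0.04,-0.12,0,0,0,0,255],[-0.05,-0.15,0,0,0,0,255],[-0.06,-0.18,0,0,0,0,255],[-0.07,-0.21,0,0,0,0,255],[-0.08,-0.24,0,0,0,0,255],[-0.09,-0.265,0,0,0,0,255],[-0.092,-0.275,0,0,0,0,255]]]'; python3 -m jog '[[[0,0,0,0,0,0,255],[0,0,-0.01,0,0,0,255],[0,0,-0.025,0,0,0,255],[0,0,-0.025,0,0,0,255],[0,0,-0.025,0,0,0,255]]]';python3 - <<'E'
from h import *
p=bot.get_obs()["eef_pos"];m=bot.camera_model("side");a=bot.camera("side");print(p,bot.get_obs()["tool_rot"])
crop(a,150,190,200,150,4,"s4.png",m,[((.4962,-.2929),.086,.07),(p,.064,p[2]-.036+.002)])
E
```

```text
clock: 8.77
eef_pos: [0.4939, -0.2956, 0.1441]
tool_rot: [0.158, 0.987, -0.0, -0.002]
ft_force: [-0.4, 0.3, -2.8]
grip_width: 0.0131
clock: 9.18
eef_pos: [0.496, -0.2907, 0.119]
tool_rot: [0.155, 0.988, 0.001, -0.002]
ft_force: [0.1, -0.0, -2.6]
grip_width: 0.0131
[ 0.49596244 -0.29069823  0.11899438] [ 1.55276501e-01  9.87870414e-01  5.57909397e-04 -9.70740269e-04]
```

View pics/s4.png

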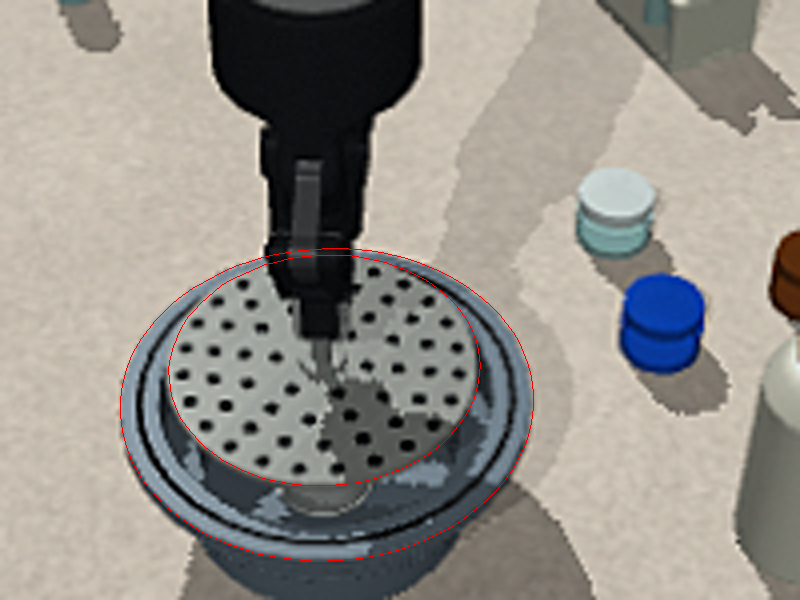

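The plate is level over the mouth and its ring matches the image. Lower it to the ledge.

```bash
python3 -m jog '[[[0,-0.002,-0.01,0,0,0,255],[0,-0.002,-0.02,0,0,0,255],[0,-0.002,-0.03,0,0,0,255],[0,-0.002,-0.035,0,0,0,255],[0,-0.002,-0.038,0,0,0,255],[0,-0.002,-0.039,0,0,0,255],[0,-0.002,-0.039,0,0,0,255],[0,-0.002,-0.039,0,0,0,255]]]'
```

```text
clock: 9.9
eef_pos: [0.4968, -0.295, 0.0821]
tool_rot: [0.156, 0.988, 0.0, 0.0]
ft_force: [-1.3, 0.5, -1.3]
grip_width: 0.0135
```

```bash
python3 -m jog '[[[0,0,-0.002,0,0,0,255],[0,0,-0.002,0,0,0,255],[0,0,-0.002,0,0,0,255]]]'; python3 -m jog '[[[0,0,0,0,0,0,80],[0,0,0,0,0,0,80],[0,0,0,0,0,0,80],[0,0,0,0,0,0,80],[0,0,0.02,0,0,0,80],[0,0,0.05,0,0,0,80],[0,0,0.09,0,0,0,80],[0.03,0.02,0.1,0,0,0,80],[0.06,0.04,0.1,0,0,0,80],[0.09,0.06,0.1,0,0,0,80]]]'; python3 - <<'E'
from h import *
S=bot.camera_model("scene");print(bot.get_obs()["eef_pos"])
# blue neighbours, low bottle
sc=lambda x,y:(72+(x+.5)/2.5-.5,110+(y+.5)/2.5-.5)
for n,p in (("low",(278,320)),("blueA",(186,337)),("brown",(212,418)),("blueB",(296,457))): print(n,onz(S,*sc(*p),.03).round(3))
E
```

```text
clock: 10.15
eef_pos: [0.4969, -0.295, 0.082]
tool_rot: [0.156, 0.988, -0.0, 0.001]
ft_force: [-6.0, 3.2, 11.1]
grip_width: 0.013
clock: 10.98
eef_pos: [0.5886, -0.2353, 0.1821]
tool_rot: [0.157, 0.988, -0.0, 0.002]
ft_force: [0.1, -1.0, 0.1]
grip_width: 0.0588
[ 0.58863749 -0.23531125  0.18210117]
low [ 0.676 -0.163  0.03 ]
blueA [ 0.672 -0.242  0.03 ]
brown [ 0.755 -0.232  0.03 ]
blueB [ 0.807 -0.172  0.03 ]
```

Plate seated, with contact felt at TCP z = 0.082. Next is the low bottle: hover and check.

```bash
python3 -m jog '[[[0.03,0.024,0,0,0,0,80],[0.06,0.048,-0.01,0,0,0,80],[0.087,0.071,-0.02,0,0,0,80],[0.087,0.071,-0.03,0,0,0,80],[0.087,0.071,-0.03,0,0,0,80],[0.087,0.071,-0.03,0,0,0,80]]]'; python3 - <<'E'
from h import *
m=bot.camera_model("wrist");p=bot.get_obs()["eef_pos"];a=bot.camera("wrist");print(p)
c=(.676,-.164)
crop(a,60,30,400,300,2,"w5.png",m,[(c,.020,0),(c,.020,.03),(c,.002,.043)])
E
```

```text
clock: 11.48
eef_pos: [0.6729, -0.1637, 0.1482]
tool_rot: [0.156, 0.988, -0.0, -0.002]
ft_force: [0.1, -0.6, -0.5]
grip_width: 0.0583
[ 0.67293463 -0.1636581   0.14823916]
```

View pics/w5.png

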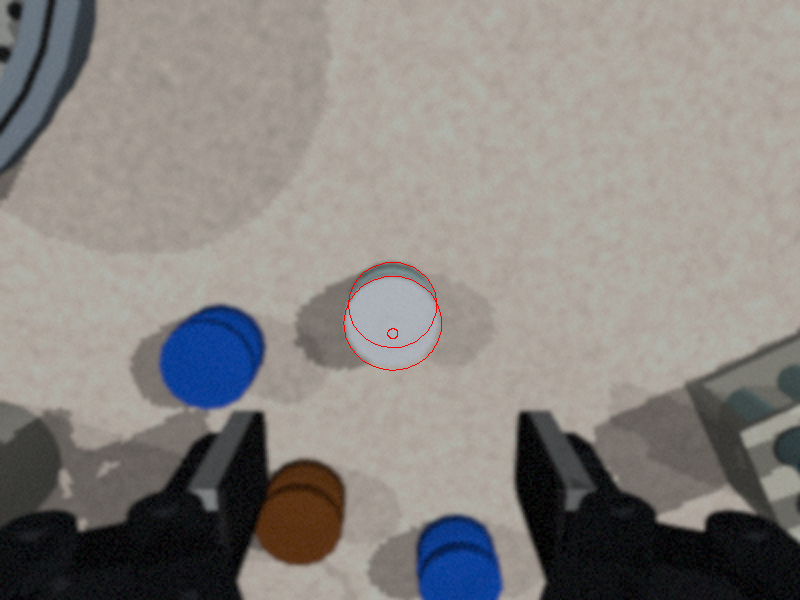

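The overlay sits on the low bottle at (393,323); blue is clear of the left jaw. Descend and grip.

```bash
python3 -m jog '[[[0.003,0,-0.04,0,0,0,80],[0.003,0,-0.08,0,0,0,80],[0.003,0,-0.11,0,0,0,80],[0.003,0,-0.124,0,0,0,80],[0.003,0,-0.128,0,0,0,80],[0.003,0,-0.128,0,0,0,80],[0.003,0,-0.128,0,0,0,80]]]'; python3 -m jog '[[[0,0,0,0,0,0,255],[0,0,0,0,0,0,255],[0,0,0,0,0,0,255],[0,0,0,0,0,0,255],[0,0,0,0,0,0,255],[0,0,0,0,0,0,255],[0,0,0,0,0,0,255],[0,0,0,0,0,0,255]]]'
```

```text
clock: 12.12
eef_pos: [0.6777, -0.1653, 0.0242]
tool_rot: [0.157, 0.988, -0.0, 0.002]
ft_force: [0.3, -0.7, 1.5]
grip_width: 0.0585
clock: 12.78
eef_pos: [0.6788, -0.1647, 0.0254]
tool_rot: [0.156, 0.988, -0.0, 0.003]
ft_force: [-1.2, -0.5, 6.0]
grip_width: 0.0377
```

```bash
python3 -m jog '[[[0,0,0.02,0,0,0,255],[0,0,0.05,0,0,0,255],[0,0,0.08,0,0,0,255],[0,0,0.11,0,0,0,255],[-0.025,-0.023,0.12,0,0,0,255],[-0.05,-0.046,0.12,0,0,0,255],[-0.075,-0.07,0.12,0,0,0,255],[-0.1,-0.093,0.12,0,0,0,255],[-0.125,-0.117,0.12,0,0,0,255],[-0.143,-0.133,0.12,0,0,0,255]]]'; python3 -m jog '[[[-0.006,-0.006,0,0,0,0,255],[-0.006,-0.006,0,0,0,0,255],[-0.006,-0.006,0,0,0,0,255]]]'; python3 - <<'E'
from h import *
p=bot.get_obs()["eef_pos"];print(p)
m=bot.camera_model("scene");a=bot.camera("scene");c=(.4965,-.294);z=p[2]-.0254
crop(a,62,90,130,130,4.6,"sc6.png",m,[(c,.064,.048),(p,.02,z)])
E
```

```text
clock: 13.62
eef_pos: [0.5319, -0.2989, 0.1431]
tool_rot: [0.157, 0.988, -0.001, 0.0]
ft_force: [-0.3, -0.8, -0.5]
grip_width: 0.0373
clock: 13.87
eef_pos: [0.5284, -0.303, 0.1427]
tool_rot: [0.157, 0.988, 0.0, 0.001]
ft_force: [0.7, 0.2, -0.1]
grip_width: 0.0375
[ 0.52842742 -0.30301479  0.14267202]
```

View pics/sc6.png

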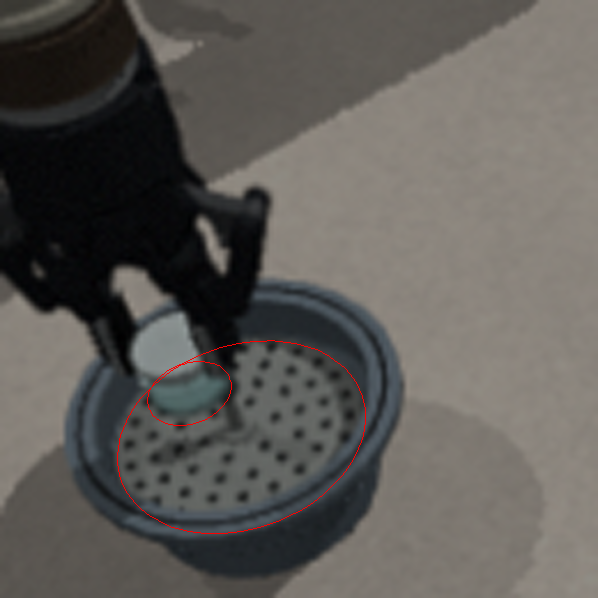

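The bottle is upright over the outer part of the plate and clear of the stem. Lower slowly.

```bash
python3 -m jog '[[[0,-0.001,-0.02,0,0,0,255],[0,-0.001,-0.04,0,0,0,255],[0,-0.001,-0.055,0,0,0,255],[0,-0.001,-0.063,0,0,0,255],[0,-0.001,-0.067,0,0,0,255],[0,-0.001,-0.067,0,0,0,255],[0,-0.001,-0.067,0,0,0,255]]]';python3 -m jog '[[[0,0,-0.001,0,0,0,255],[0,0,-0.002,0,0,0,255],[0,0,-0.002,0,0,0,255]]]'
```

```text
clock: 14.5
eef_pos: [0.5289, -0.3037, 0.0755]
tool_rot: [0.156, 0.988, -0.0, 0.001]
ft_force: [1.0, -0.4, -0.1]
grip_width: 0.0373
clock: 14.75
eef_pos: [0.5282, -0.3041, 0.0734]
tool_rot: [0.156, 0.988, -0.0, 0.001]
ft_force: [0.6, 0.1, -0.5]
grip_width: 0.0377
```

```bash
python3 -m jog '[[[0,0,-0.001,0,0,0,255],[0,0,-0.002,0,0,0,255],[0,0,-0.002,0,0,0,255]]]'
```

```text
clock: 15.0
eef_pos: [0.5282, -0.3042, 0.0733]
tool_rot: [0.156, 0.988, -0.0, 0.001]
ft_force: [-2.5, 3.0, 9.1]
grip_width: 0.0375
```

Contact felt (9 N). Release and rise.

```bash
python3 -m jog '[[[0,0,0.001,0,0,0,80],[0,0,0.001,0,0,0,80],[0,0,0.001,0,0,0,80],[0,0,0.001,0,0,0,80],[0,0,0.001,0,0,0,80],[0,0,0.02,0,0,0,80],[0,0,0.05,0,0,0,80],[0,0,0.09,0,0,0,80],[0,0,0.12,0,0,0,80],[0,0,0.12,0,0,0,80]]]'; python3 -m jog '[[[-0.01,0.04,0.01,0,0,0,80],[-0.02,0.08,0.01,0,0,0,80],[-0.03,0.12,0.01,0,0,0,80],[-0.04,0.16,0.01,0,0,0,80],[-0.05,0.2,0.01,0,0,0,80],[-0.06,0.24,0.01,0,0,0,80],[-0.07,0.28,0.01,0,0,0,80],[-0.08,0.32,0.01,0,0,0,80],[-0.09,0.36,0.01,0,0,0,80],[-0.1,0.4,0.01,0,0,0,80]]]'; python3 -m jog '[[[-0.001,0.034,0,0,0,0,80],[-0.001,0.034,0,0,0,0,80],[-0.001,0.034,0,0,0,0,80]]]'; python3 - <<'E'
from h import *
m=bot.camera_model("wrist");p=bot.get_obs()["eef_pos"];a=bot.camera("wrist");print(p)
c=(.427,.129)
crop(a,60,30,400,300,2,"w7.png",m,[(c,.015,0),(c,.015,.056),(c,.002,.069)])
E
```

```text
clock: 15.83
eef_pos: [0.5313, -0.306, 0.1987]
tool_rot: [0.156, 0.988, -0.002, 0.006]
ft_force: [0.6, -0.3, 0.6]
grip_width: 0.0586
clock: 16.67
eef_pos: [0.4269, 0.0977, 0.2008]
tool_rot: [0.156, 0.988, 0.0, 0.0]
ft_force: [0.4, 0.7, 0.8]
grip_width: 0.0587
clock: 16.92
eef_pos: [0.4265, 0.1316, 0.2007]
tool_rot: [0.154, 0.988, -0.0, 0.0]
ft_force: [-0.1, -0.1, 0.0]
grip_width: 0.0586
[0.42645605 0.13162461 0.20067421]
```

View pics/w7.png

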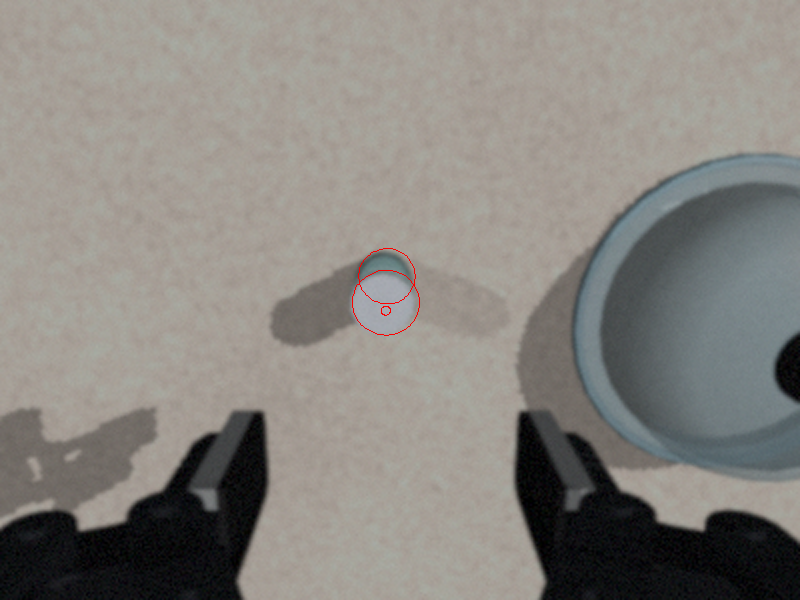

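The overlay sits on the tall bottle at (386,302). Descend and grip.

```bash
python3 -m jog '[[[0.001,-0.002,-0.04,0,0,0,80],[0.001,-0.002,-0.08,0,0,0,80],[0.001,-0.002,-0.12,0,0,0,80],[0.001,-0.002,-0.148,0,0,0,80],[0.001,-0.002,-0.16,0,0,0,80],[0.001,-0.002,-0.16,0,0,0,80],[0.001,-0.002,-0.16,0,0,0,80]]]'; python3 -m jog '[[[0,0,0,0,0,0,255],[0,0,0,0,0,0,255],[0,0,0,0,0,0,255],[0,0,0,0,0,0,255],[0,0,0,0,0,0,255],[0,0,0,0,0,0,255],[0,0,0,0,0,0,255],[0,0,0,0,0,0,255]]]';  python3 -m jog '[[[0,0,0.02,0,0,0,255],[0,0,0.05,0,0,0,255],[0,0,0.09,0,0,0,255],[0,0,0.12,0,0,0,255],[0,0,0.12,0,0,0,255],[0,0,0.12,0,0,0,255]]]'
```

```text
clock: 17.55
eef_pos: [0.4276, 0.1265, 0.0404]
tool_rot: [0.158, 0.988, -0.001, -0.001]
ft_force: [0.2, 0.2, 1.2]
grip_width: 0.0586
clock: 18.22
eef_pos: [0.4293, 0.1281, 0.0425]
tool_rot: [0.156, 0.988, 0.0, 0.002]
ft_force: [0.3, -1.3, 5.9]
grip_width: 0.0277
clock: 18.72
eef_pos: [0.4296, 0.1288, 0.1634]
tool_rot: [0.156, 0.988, 0.001, 0.003]
ft_force: [0.8, -0.2, -1.2]
grip_width: 0.0278
```

Gripped. Carry to the opposite side of the plate.

```bash
python3 -m jog '[[[0.003,-0.03,0.005,0,0,0,255],[0.006,-0.068,0.01,0,0,0,255],[0.009,-0.106,0.01,0,0,0,255],[0.012,-0.144,0.01,0,0,0,255],[0.015,-0.182,0.01,0,0,0,255],[0.018,-0.22,0.01,0,0,0,255],[0.021,-0.258,0.01,0,0,0,255],[0.024,-0.296,0.01,0,0,0,255],[0.028,-0.334,0.01,0,0,0,255],[0.032,-0.37,0.01,0,0,0,255]]]'; python3 -m jog '[[[0.002,-0.02,0,0,0,0,255],[0.004,-0.036,0,0,0,0,255],[0.0045,-0.0425,0,0,0,0,255],[0.0045,-0.0425,0,0,0,0,255],[0.0045,-0.0425,0,0,0,0,255]]]'; python3 - <<'E'
from h import *
p=bot.get_obs()["eef_pos"];print(p)
m=bot.camera_model("side");a=bot.camera("side");c=(.4965,-.294);z=p[2]-.0415
crop(a,150,190,200,150,4,"s8.png",m,[(c,.064,.048),(p,.015,z),((.528,-.304),.02,.048)])
E
```

```text
clock: 19.55
eef_pos: [0.4586, -0.2435, 0.1692]
tool_rot: [0.156, 0.988, 0.001, -0.001]
ft_force: [0.6, 0.7, 0.3]
grip_width: 0.0279
clock: 19.97
eef_pos: [0.4636, -0.2835, 0.1698]
tool_rot: [0.156, 0.988, 0.001, -0.001]
ft_force: [-0.4, 1.4, -1.2]
grip_width: 0.0281
[ 0.46358719 -0.2835      0.16975945]
```

View pics/s8.png

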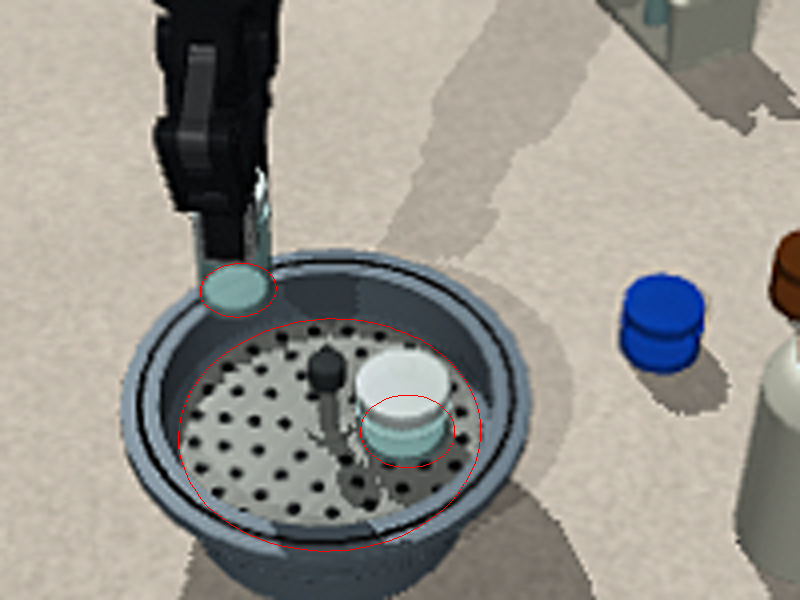

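The low bottle stands upright on the plate at (405,410). The tall bottle hangs on the left, clear of stem and rim. Lower it.

```bash
python3 -m jog '[[[0.0015,0,-0.02,0,0,0,255],[0.0015,0,-0.04,0,0,0,255],[0.0015,0,-0.06,0,0,0,255],[0.0015,0,-0.07,0,0,0,255],[0.0015,0,-0.075,0,0,0,255],[0.0015,0,-0.077,0,0,0,255],[0.0015,0,-0.077,0,0,0,255]]]';python3 -m jog '[[[0,0,-0.001,0,0,0,255],[0,0,-0.002,0,0,0,255],[0,0,-0.002,0,0,0,255]]]'
```

```text
clock: 20.6
eef_pos: [0.4661, -0.2841, 0.0942]
tool_rot: [0.156, 0.988, -0.0, 0.0]
ft_force: [0.3, 0.2, -1.5]
grip_width: 0.0281
clock: 20.85
eef_pos: [0.4663, -0.2847, 0.0926]
tool_rot: [0.156, 0.988, -0.0, 0.001]
ft_force: [0.5, -0.9, -0.1]
grip_width: 0.0279
```

```bash
python3 -m jog '[[[0,0,-0.001,0,0,0,255],[0,0,-0.0015,0,0,0,255],[0,0,-0.0015,0,0,0,255]]]'
```

```text
clock: 21.1
eef_pos: [0.466, -0.2846, 0.0907]
tool_rot: [0.156, 0.988, -0.0, 0.0]
ft_force: [-0.7, 1.2, -0.5]
grip_width: 0.0282
```

```bash
python3 -m jog '[[[0,0,-0.001,0,0,0,255],[0,0,-0.002,0,0,0,255],[0,0,-0.002,0,0,0,255]]]'
```

```text
clock: 21.35
eef_pos: [0.4664, -0.2848, 0.0905]
tool_rot: [0.156, 0.988, -0.0, 0.001]
ft_force: [-2.4, 1.0, 11.2]
grip_width: 0.0281
```

Contact. Release, rise and go to the lid.

```bash
python3 -m jog '[[[0,0,0.001,0,0,0,100],[0,0,0.001,0,0,0,100],[0,0,0.001,0,0,0,100],[0,0,0.001,0,0,0,100],[0,0,0.001,0,0,0,100],[0,0,0.02,0,0,0,100],[0,0,0.05,0,0,0,100],[0,0,0.09,0,0,0,100],[0,0,0.13,0,0,0,100],[0,0,0.14,0,0,0,100]]]'; python3 -m jog '[[[0.003,0.04,0,0,0,0,80],[0.006,0.08,0,0,0,0,80],[0.009,0.12,0,0,0,0,80],[0.012,0.16,0,0,0,0,80],[0.015,0.2,0,0,0,0,80],[0.018,0.24,0,0,0,0,80],[0.021,0.28,0,0,0,0,80],[0.024,0.32,0,0,0,0,80],[0.027,0.36,0,0,0,0,80],[0.03,0.4,0,0,0,0,80]]]';python3 -m jog '[[[0.003,0.04,0,0,0,0,80],[0.006,0.08,0,0,0,0,80],[0.008,0.12,0,0,0,0,80],[0.01,0.16,0,0,0,0,80],[0.011,0.184,0,0,0,0,80],[0.011,0.184,0,0,0,0,80],[0.011,0.184,0,0,0,0,80]]]'; python3 - <<'E'
from h import *
m=bot.camera_model("wrist");p=bot.get_obs()["eef_pos"];a=bot.camera("wrist");print(p,bot.get_obs()["joint_pos"].round(2))
c=(.507,.299)
crop(a,0,0,512,384,1.5,"w9.png",m,[(c,.086,0.006),(c,.015,.102)])
crop(bot.camera("scene"),72,100,120,120,5,"sc9.png",bot.camera_model("scene"),[((.466,-.285),.015,.104),((.528,-.304),.02,.078),((.4962,-.293),.086,.07)])
E
```

```text
clock: 22.18
eef_pos: [0.4684, -0.286, 0.2351]
tool_rot: [0.156, 0.988, -0.002, 0.005]
ft_force: [1.3, -1.0, 0.2]
grip_width: 0.0521
clock: 23.02
eef_pos: [0.4956, 0.1175, 0.2283]
tool_rot: [0.156, 0.988, -0.0, 0.0]
ft_force: [1.3, 0.4, 0.7]
grip_width: 0.0584
clock: 23.6
eef_pos: [0.5063, 0.3008, 0.2274]
tool_rot: [0.155, 0.988, -0.001, -0.0]
ft_force: [0.3, 0.4, -0.8]
grip_width: 0.0589
[0.5062965  0.30082306 0.22738547] [ 0.53  0.42  0.24  1.38 -0.    0.85]
```

View pics/w9.png

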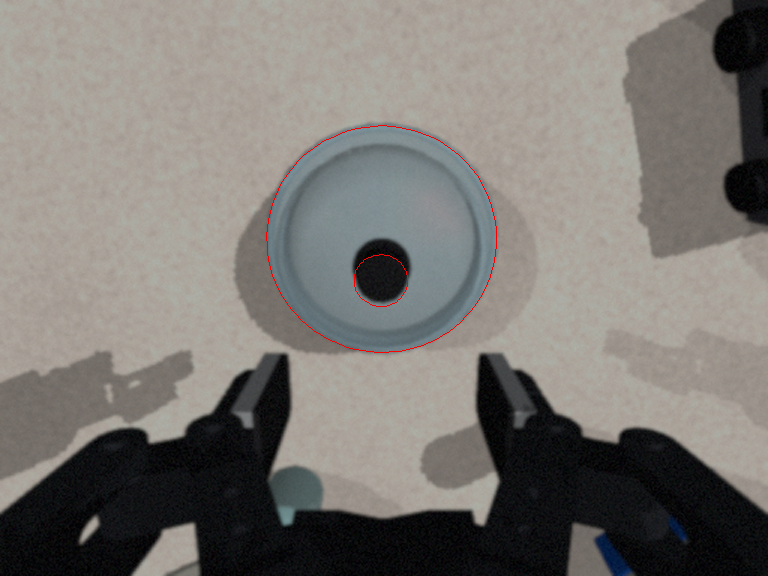

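View pics/sc9.png

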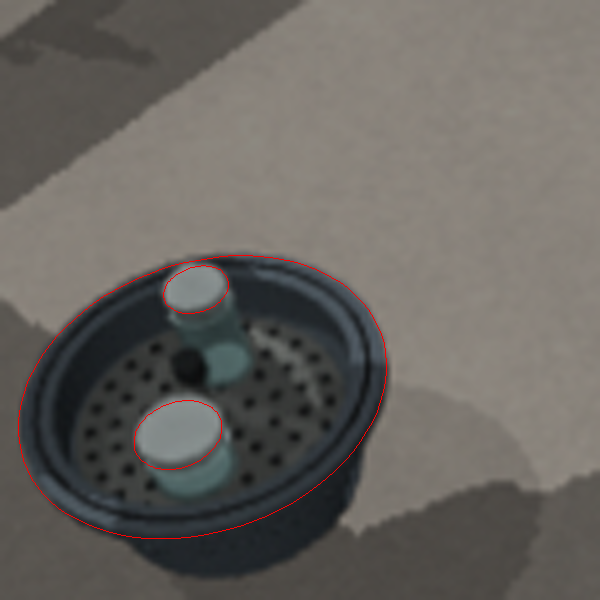

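Both bottles stand upright, tall at (196,290) and low at (178,435). The lid knob in the wrist view at (382,278) matches the estimate to about 1 mm. Grip the knob.

```bash
python3 -m jog '[[[0,-0.002,-0.04,0,0,0,80],[0,-0.002,-0.08,0,0,0,80],[0,-0.002,-0.11,0,0,0,80],[0,-0.002,-0.127,0,0,0,80],[0,-0.002,-0.134,0,0,0,80],[0,-0.002,-0.134,0,0,0,80],[0,-0.002,-0.134,0,0,0,80]]]'; python3 -m jog '[[[0,0,0,0,0,0,255],[0,0,0,0,0,0,255],[0,0,0,0,0,0,255],[0,0,0,0,0,0,255],[0,0,0,0,0,0,255],[0,0,0,0,0,0,255],[0,0,0,0,0,0,255],[0,0,0,0,0,0,255],[0,0,0,0,0,0,255],[0,0,0,0,0,0,255]]]';  python3 -m jog '[[[0,0,0.005,0,0,0,255],[0,0,0.02,0,0,0,255],[0,0,0.03,0,0,0,255],[0,0,0.03,0,0,0,255],[0,0,0.03,0,0,0,255]]]'
```

```text
clock: 24.28
eef_pos: [0.5076, 0.2969, 0.0954]
tool_rot: [0.157, 0.988, 0.0, 0.0]
ft_force: [0.0, 0.0, 0.1]
grip_width: 0.0585
clock: 25.12
eef_pos: [0.5083, 0.2984, 0.0969]
tool_rot: [0.156, 0.988, 0.001, 0.002]
ft_force: [-0.1, -1.3, 6.2]
grip_width: 0.0274
clock: 25.53
eef_pos: [0.5072, 0.2979, 0.1249]
tool_rot: [0.156, 0.988, 0.0, 0.001]
ft_force: [-0.7, -0.1, -3.7]
grip_width: 0.0275
```

Lid is held, reading about 3.7 N. Lift and carry it over the base.

```bash
python3 -m jog '[[[0,0,0.03,0,0,0,255],[0,0,0.06,0,0,0,255],[0,0,0.09,0,0,0,255],[0,0,0.115,0,0,0,255],[0,-0.02,0.125,0,0,0,255],[0,-0.05,0.125,0,0,0,255],[0,-0.085,0.125,0,0,0,255],[0,-0.12,0.125,0,0,0,255],[-0.002,-0.155,0.125,0,0,0,255],[-0.003,-0.19,0.125,0,0,0,255]]]'; python3 -m jog '[[[0,-0.035,0,0,0,0,255],[0,-0.07,0,0,0,0,255],[0,-0.105,0,0,0,0,255],[-0.002,-0.14,0,0,0,0,255],[-0.003,-0.175,0,0,0,0,255],[-0.004,-0.21,0,0,0,0,255],[-0.005,-0.245,0,0,0,0,255],[-0.006,-0.28,0,0,0,0,255],[-0.007,-0.31,0,0,0,0,255],[-0.0075,-0.335,0,0,0,0,255]]]'; python3 -m jog '[[[0,-0.025,0,0,0,0,255],[0,-0.045,0,0,0,0,255],[0,-0.0635,0,0,0,0,255],[0,-0.0665,0,0,0,0,255],[0,-0.0665,0,0,0,0,255],[0,-0.0665,0,0,0,0,255]]]'; python3 - <<'E'
from workcell import bot
print(bot.get_obs()["eef_pos"],bot.get_obs()["eef_pos"])
E
```

```text
clock: 26.37
eef_pos: [0.5028, 0.106, 0.2483]
tool_rot: [0.156, 0.988, -0.0, -0.001]
ft_force: [1.1, 0.4, -3.4]
grip_width: 0.0274
clock: 27.2
eef_pos: [0.4953, -0.2297, 0.2482]
tool_rot: [0.157, 0.988, -0.0, -0.001]
ft_force: [-0.4, 0.9, -3.7]
grip_width: 0.0274
clock: 27.7
eef_pos: [0.4959, -0.2933, 0.2484]
tool_rot: [0.156, 0.988, 0.001, -0.001]
ft_force: [0.0, 0.9, -4.5]
grip_width: 0.0272
[ 0.49587538 -0.293344    0.2483963 ] [ 0.49587538 -0.293344    0.2483963 ]
```

```bash
python3 -m jog '[[[0.0005,0,-0.02,0,0,0,255],[0.0005,0,-0.04,0,0,0,255],[0.0005,0,-0.055,0,0,0,255],[0.0005,0,-0.065,0,0,0,255],[0.0005,0,-0.072,0,0,0,255],[0.0005,0,-0.076,0,0,0,255],[0.0005,0,-0.079,0,0,0,255],[0.0005,0,-0.079,0,0,0,255],[0.0005,0,-0.079,0,0,0,255]]]'; python3 -m jog '[[[0,0,-0.001,0,0,0,255],[0,0,-0.001,0,0,0,255],[0,0,-0.001,0,0,0,255]]]'
```

```text
clock: 28.45
eef_pos: [0.4972, -0.2941, 0.1712]
tool_rot: [0.156, 0.988, -0.0, 0.001]
ft_force: [0.2, -0.4, -3.8]
grip_width: 0.0272
clock: 28.7
eef_pos: [0.497, -0.2941, 0.1698]
tool_rot: [0.156, 0.988, -0.0, 0.0]
ft_force: [-0.0, 0.7, -3.1]
grip_width: 0.0277
```

```bash
python3 -m jog '[[[0,0,-0.001,0,0,0,255],[0,0,-0.0015,0,0,0,255],[0,0,-0.0015,0,0,0,255]]]'
```

```text
clock: 28.95
eef_pos: [0.4967, -0.2939, 0.1678]
tool_rot: [0.156, 0.988, 0.0, -0.0]
ft_force: [0.3, -1.1, -4.2]
grip_width: 0.0274
```

```bash
python3 -m jog '[[[0,0,-0.001,0,0,0,255],[0,0,-0.002,0,0,0,255],[0,0,-0.002,0,0,0,255]]]'
```

```text
clock: 29.2
eef_pos: [0.4967, -0.2943, 0.1669]
tool_rot: [0.156, 0.988, -0.0, 0.0]
ft_force: [-2.7, -1.1, 2.0]
grip_width: 0.0274
```

Contact at the expected height. Release, rise, back off and check.

```bash
python3 -m jog '[[[0,0,0,0,0,0,100],[0,0,0,0,0,0,80],[0,0,0,0,0,0,80],[0,0,0,0,0,0,80],[0,0,0,0,0,0,80],[0,0,0.02,0,0,0,80],[0,0,0.05,0,0,0,80],[0,0,0.08,0,0,0,80],[-0.01,0.04,0.09,0,0,0,80],[-0.02,0.08,0.09,0,0,0,80]]]'; python3 -m jog '[[[-0.01,0.04,0,0,0,0,80],[-0.02,0.08,0,0,0,0,80],[-0.03,0.12,0,0,0,0,80],[-0.03,0.16,0,0,0,0,80],[-0.03,0.2,0,0,0,0,80],[-0.03,0.2,0,0,0,0,80],[-0.03,0.2,0,0,0,0,80]]]'; python3 - <<'E'
from h import *
print(bot.get_obs()["eef_pos"],bot.get_obs()["ft_force"]);c=(.4962,-.293)
for n,x,y,w,h in(("side",150,150,190,190),("scene",62,85,190,190)):
    crop(bot.camera(n),x,y,w,h,2.1,n+"f.png",bot.camera_model(n),[(c,.086,.076),(c,.015,.172)])
cv2.imwrite("pics/fin.png",np.hstack([cv2.imread("pics/sidef.png"),cv2.imread("pics/scenef.png")]))
E
```

```text
clock: 30.03
eef_pos: [0.4791, -0.2158, 0.2592]
tool_rot: [0.158, 0.987, -0.001, 0.004]
ft_force: [0.2, 0.9, 0.5]
grip_width: 0.0584
clock: 30.62
eef_pos: [0.4469, -0.0122, 0.2562]
tool_rot: [0.154, 0.988, -0.0, 0.0]
ft_force: [0.3, -0.9, -0.6]
grip_width: 0.0582
[ 0.4468944  -0.01216065  0.25619796] [ 0.27180342 -0.90685709 -0.5835403 ]
```

View pics/fin.png

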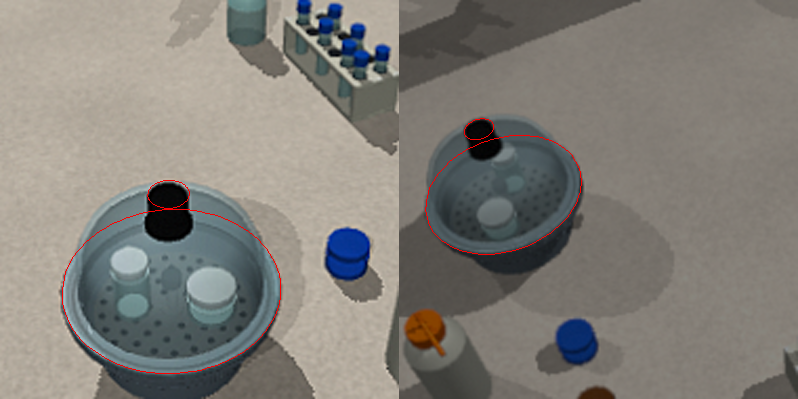

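The lid's flange and knob match the predicted rings in both views (side knob at 168,194 and scene knob at 480,129). It sits flat and centred, with both bottles upright inside.

```bash
python3 -c "
from workcell import bot
bot.job_done()"
```

```text
the job is handed in; nothing more can be done
```

The desiccator is packed and closed, and I handed the job in at about 31 s on the clock. The canister is on the base floor, the plate on the ledge, and both weighing bottles stand on opposite sides of the stem. The lid is on the rim.

- **Lid:** in the last side and scene pictures the flange and knob lie on the rings predicted for a lid flat and centred on the rim. The match is within about 2 mm.
- **Bottles:** both stand upright about 64 mm apart, seen before closing and again through the lid.
- **Canister and plate:** the canister was about 4 mm off the base axis and upright, seen before the plate covered it. The plate's height was confirmed by contact when it touched the ledge.
- **Not measured:** lid tilt was judged from the ring overlays only. I saw no bystander disturbed and kept clear of them, but did not measure their final positions.

No check failed or disagreed beyond the 1–3 mm scatter between the cameras.

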